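# Hold a knob blank down on its riveting anvil

## Task

One of the two green riveting anvils still has a finished knob (brass rivet on top) standing in it: leave that one as it is. Take the bare aluminium knob blank out of the plywood tray, set its spigot in the ring of the free anvil and press it straight down against the sprung ejector until its flange sits fully home on the steel ring, without ramming it. Finish while still holding it firmly down there, ready for riveting, with everything else on the bench left where it was.

Things in the scene. Friction and masses are not known exactly. Their poses are not given: they have to be found in the camera images.
- blank: bare aluminium knob blank, small dark hole in its top, 0.10 to 0.17 kg: upright round steps: spigot 26 mm dia, 0 to 14 mm (3 mm chamfer at its foot); flange 48 mm dia, 14 to 20 mm; head 30 mm dia, 20 to 62 mm. Origin: centre of the spigot's foot; z up its axis. Starts upright in one of the tray's holes, flange on the tray, foot 4 mm above the bench.
- finished: finished knob, aluminium with a domed brass rivet on top (67 mm in all): upright round steps: spigot 26 mm dia, 0 to 14 mm (3 mm chamfer at its foot); flange 48 mm dia, 14 to 20 mm; head 30 mm dia, 20 to 62 mm. Origin: centre of the spigot's foot; z up its axis. Stands in one of the two anvils, on its raised ejector; leave it there.
- anvil_a: green cast riveting anvil bolted to the bench: square foot 100 x 100 x 22 mm, round boss, steel seat ring on top. Origin: centre of its underside on the bench; z up. Identical to anvil_b.
- anvil_b: green cast riveting anvil bolted to the bench: square foot 100 x 100 x 22 mm, round boss, steel seat ring on top. Origin: centre of its underside on the bench; z up. Identical to anvil_a.
- anvil_a_rim (a point): centre of the flat top of that anvil's steel seat ring, 57 mm above the bench. The ring is 54 mm outside dia, 31 mm bore, 22 mm high; its flat top is the hard stop for a knob's flange.
- anvil_b_rim (a point): centre of the flat top of that anvil's steel seat ring, 57 mm above the bench. The ring is 54 mm outside dia, 31 mm bore, 22 mm high; its flat top is the hard stop for a knob's flange.
- anvil_a_ring: the steel seat ring itself; origin at the centre of its underside, 35 mm above the bench (22 mm below its top).
- anvil_b_ring: the steel seat ring itself; origin at the centre of its underside, 35 mm above the bench (22 mm below its top).
- anvil_a_ejector (a joint): travel (m) of the sprung brass ejector (24 mm dia, flat top) in that ring: 0 = up, top 4 mm below the ring's top; grows as pushed straight down; a knob's flange meets the ring at 0.010. Spring: 5 N at 0, 10 N at 0.010. It stays up under a knob's weight: an unpressed knob stands with its flange 10 mm above the ring, and springs back up if let go.
- anvil_b_ejector (a joint): travel (m) of the sprung brass ejector (24 mm dia, flat top) in that ring: 0 = up, top 4 mm below the ring's top; grows as pushed straight down; a knob's flange meets the ring at 0.010. Spring: 5 N at 0, 10 N at 0.010. It stays up under a knob's weight: an unpressed knob stands with its flange 10 mm above the ring, and springs back up if let go.
- tray: fixed plywood tray board 90 x 180 x 18 mm with two 30 mm holes right through, 40 mm either side of its centre along its y axis. Origin: centre of its underside on the bench.
- gauge: low brass gauge plug in the tray's other hole: spigot 26 mm dia, cap 38 mm dia x 6 mm resting on the tray (top 24 mm above the bench). Origin: centre of its foot. Leave it.
- wrench: steel wrench 200 mm long lying beyond the work.
- screwdriver: screwdriver 190 mm long lying on the bench.
- oil_tin: red tin with a white band, 66 mm dia x 110 mm tall standing on the bench; origin at the centre of its underside.
- socket: steel socket 28 mm dia x 38 mm tall standing on the bench; origin at the centre of its underside.
Mind the look-alikes: they are no part of the job. Leave any orange look-alike of the anvil_a alone. Leave any orange look-alike of the blank alone.

How it is judged:
By the outcome, as a careful person would: the job done as asked, in the order asked, and still so for the second after the job is handed in, while the arm keeps its last pose, push and grip.
It also fails if it takes over 42 s, if anything falls off the work surface, if the arm or the gripper's body presses on something with over 40 N, if the wrist force passes 120 N, or if a joint passes its speed limit or range.

## Robot

A 7-joint arm with a two-finger parallel gripper is mounted at the origin on the work surface. World frame = base frame: x ahead of the robot, y to its left, z up, the work surface at z = 0. Lengths are in m, angles in rad, forces in N, time in s.
With the tool pointing down it reaches from about 0.35 to 0.9 m from the base axis. Payload 8.1 kg.
Tool frame: the origin (TCP) lies between the finger pads; the fingertips stand 22 mm ahead of it and the grasp point (between the pads) lies 3 mm ahead of it; z points along the fingers, y is the line along which they close (so a half turn about z gives the same grasp; the last joint's range is limited). The gripper opens to 85 mm and grips with 20 to 120 N. Pads are 22 mm wide; open, the fingers measure 114 mm over their backs; the gripper's body (76 mm by 85 mm) begins 54 mm behind the grasp point. The pads swing forward as they close: fully open they stand 13 mm farther back than shut.
Start: joints at [1.22, 0.434, 0.025, 1.573, -0.012, 1.134, -0.075], TCP at [0.153, -0.606, 0.253] pointing down, gripper open.
Joint ranges: [-2.62, 2.62], [-0.44, 2.09], [-1.27, 1.32], [0.08, 2.57], [-1.32, 4.46], [0.12, 2], [-2.74, 2.74]. Speed limits (rad/s): [2.22, 2.22, 3.01, 3.01, 3.14, 3.14, 3.14].

## Interface

Orientations are given as [roll, pitch, yaw] about the fixed x, y, z axes, in that order (R = Rz(yaw) Ry(pitch) Rx(roll)).
In Python, from plant import arm gives the robot as it stands. The module is installed in compiled form; this text tells all that it offers.
- The arm moves only by the tool move_arm, never from a script. Its argument "moves" is a list that holds one entry, the list of rows, each a list of 7 numbers: the shift along the tool's x, y, z in a scale on which 1.0 is 1 m, then the turn, a rotation vector about the tool's x, y, z in parts of the range, where 1.0 means 120 degrees, then the opening, from 0 (shut) to 1 (fully open). In form: [[[dx, dy, dz, wx, wy, wz, jaw], ...]]. A call has 1 to 10 rows; each row is the pose to reach, as a shift and turn from the pose commanded when the call began, along the tool's axes at that moment; what a row does not reach only later rows make up. A row lasts 1/8 s, in which the tool goes at most 62.5 mm and 10.7 degrees, less where a joint would pass 70% of its speed; a pose out of reach is approached as far as the arm can. Shift and turn numbers lie between -1 and 1, and a call with a number outside is refused. A call with a gripper value outside its range is refused whole. The fingers move at their own pace and stop on an object; "squeeze" is the grip in N (left out, the last holds). Time passes only in rows, so rows that repeat a pose let the fingers close. It gives the time, the measured TCP pose, the force, the opening and the grip force at its end, in the units of the state.
- arm.get_obs(): the state, without advancing time (a new reading comes with each control period).
- arm.snapshot(name): name is "scene" or "top"; returns a dict with "image" (400x640x3 uint8, red, green, blue), "mtx" (3x3 intrinsics, pixels), "R" (3x3) and "t" (3): a world point X has camera coordinates R X + t. Camera axes: x right, y down, z forward; pixel columns grow to the right and rows downward; lengths in m; the calibration is good to about 2 mm. A picture is of the moment at which its call begins. There is no depth.
- arm.close_job(): hands the job in; it is judged then, once.
The state is a dict: "time": time; "joint_pos": joint angles; "joint_vel": joint speeds; "effort": joint torques, N m; "ee_pos": TCP position; "tcp_rot": TCP orientation; "wrist_force": force on the tool from outside, world axes, zero at the start; "moment": the same for the moment, N m; "grip_width": opening from 0.0 (shut) to 1.0 (fully open); "gripper_force": force on a finger pad.
Only numpy, scipy, OpenCV 4.12 (cv2) and the standard library are available. Lean on these libraries where they do the work, as an engineer would, in place of code of your own. Each camera call takes 0.05 s, during which the arm holds its last target. There are 200 camera calls.

## Working session

There is one attempt and no reset: what is moved stays moved. The work goes in short steps, Python scripts to look and compute and a tool call to move; the robot and the scene stay as the last step left them, time stands still between calls to the robot, and variables do not carry over. Pictures are saved under pics/ and viewed, at most 10 in all, crops included, and the job is handed in when it is done.

Besides the shell and the picture viewer there is one more tool, called after ">>>" by a JSON object that holds its "op" and its "data", one argument or row to a line. move_arm: Moves the arm, as the interface text tells. Its arguments: {"type":"object","properties":{"moves":{"type":"array"},"squeeze":{"type":"number"}},"required":["moves"]}

```bash
mkdir -p pics; python3 - <<'E'
from plant import arm
import cv2,pickle
d={}
for n in("scene","top"):
    s=arm.snapshot(n);d[n]=s;cv2.imwrite(f"pics/{n}0.png",s["image"][:,:,::-1])
    print(n,s["mtx"].tolist(),s["R"].round(4).tolist(),s["t"].round(4).tolist())
pickle.dump(d,open("s0.pkl","wb"))
o=arm.get_obs();print(o["ee_pos"],o["tcp_rot"],o["wrist_force"],o["grip_width"],o["time"])
E
```

```text
scene [[392.90739253430695, 0.0, 312.21208612735165], [0.0, 392.90739253430695, 197.71579371259057], [0.0, 0.0, 1.0]] [[0.237, 0.9712, 0.0226], [0.5566, -0.1167, -0.8226], [-0.7963, 0.2075, -0.5682]] [-0.1359, -0.2698, 1.5533]
top [[429.1009390618488, 0.0, 315.833177242596], [0.0, 429.1009390618488, 200.885870235244], [0.0, 0.0, 1.0]] [[0.0003, -1.0, 0.008], [-0.9895, -0.0015, -0.1442], [0.1442, -0.0078, -0.9895]] [-0.0095, 0.5518, 1.0803]
[ 0.15313876 -0.60551143  0.25259563] [-3.14016327e+00  1.37799876e-04  2.47713950e-01] [-0.91812623 -0.10737733  0.61409766] 0.9999683809602229 0.1
```

View pics/scene0.png

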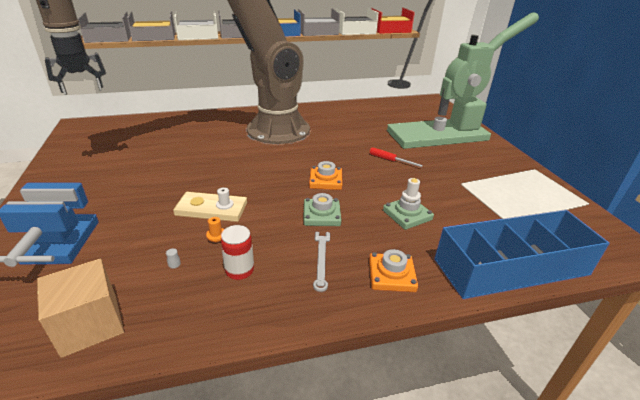

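View pics/top0.png

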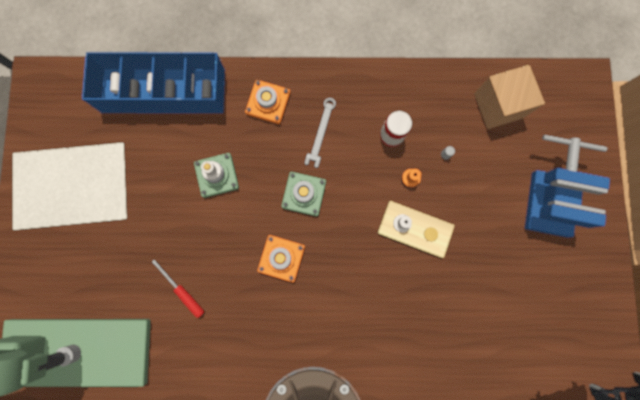

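The top view shows the free green anvil at (304,193), the finished knob in the other at (213,172), and the blank in the tray at (403,224). In the scene view the free anvil is at (322,203) and the blank at (223,197).

```bash
cat > h.py <<'E'
import numpy as np,cv2
def ray(s,uv,z):
    d=s["R"].T@np.linalg.inv(s["mtx"])@np.array([*uv,1.]);c=-s["R"].T@s["t"]
    return c+d*(z-c[2])/d[2]
def proj(s,X):
    p=s["mtx"]@(s["R"]@np.array(X)+s["t"]);return p[:2]/p[2]
def tri(a,ua,b,ub):
    P=[s["mtx"]@np.c_[s["R"],s["t"]] for s in(a,b)]
    X=cv2.triangulatePoints(P[0],P[1],np.array(ua,float).reshape(2,1),np.array(ub,float).reshape(2,1))[:,0];return X[:3]/X[3]
def blobs(s,box,lo,hi,amin=8):
    x,y,X,Y=box;h=cv2.cvtColor(s["image"],cv2.COLOR_RGB2HSV)[y:Y,x:X]
    n,l,st,c=cv2.connectedComponentsWithStats(cv2.inRange(h,lo,hi))
    return [(st[i].tolist(),(c[i]+[x,y]).round(2).tolist()) for i in range(1,n) if st[i][4]>=amin]
E
python3 - <<'E'
from h import *
import pickle
d=pickle.load(open("s0.pkl","rb"));t,s=d["top"],d["scene"]
print("ej top",blobs(t,(285,175,325,212),(15,90,90),(32,255,255)),"ej sc",blobs(s,(300,190,345,225),(12,90,90),(32,255,255)))
print("ring top",blobs(t,(285,175,325,212),(0,0,70),(180,60,255)),"sc",blobs(s,(300,190,345,225),(0,0,70),(180,60,255)))
print("green top",blobs(t,(270,165,335,225),(40,50,50),(85,255,255)))
print("blank top",blobs(t,(375,200,460,260),(0,0,120),(180,50,255)),"sc",blobs(s,(170,180,250,225),(0,0,120),(180,50,255)))
print("gauge top",blobs(t,(375,200,460,260),(15,120,90),(32,255,255)))
print("tray",blobs(t,(370,195,465,265),(10,40,120),(32,255,255)))
c=lambda s,b,k:cv2.resize(s["image"][b[1]:b[3],b[0]:b[2],::-1],None,fx=k,fy=k,interpolation=cv2.INTER_CUBIC)
A=[c(t,(280,170,330,220),6),c(t,(380,200,430,250),6),c(s,(297,180,347,230),6),c(s,(197,175,247,225),6)]
cv2.imwrite("pics/crop.png",np.vstack([np.hstack(A[:2]),np.hstack(A[2:])]))
E
```

```text
ej top [([14, 12, 9, 9, 71], [303.1, 190.9])] ej sc [([18, 7, 9, 5, 32], [322.28, 199.16])]
ring top [([0, 0, 40, 37, 1230], [303.83, 193.19])] sc [([4, 3, 37, 32, 992], [321.68, 210.59])]
green top [([48, 24, 6, 21, 23], [320.87, 198.87]), ([25, 34, 19, 9, 38], [305.26, 204.11]), ([12, 41, 37, 10, 56], [300.86, 211.21])]
blank top [([18, 14, 19, 18, 266], [402.08, 222.61])] sc [([46, 8, 17, 21, 263], [223.61, 198.9])]
gauge top [([50, 28, 12, 12, 108], [430.55, 233.93])]
tray [([22, 0, 8, 3, 11], [395.27, 195.64]), ([42, 0, 7, 4, 11], [415.36, 196.91]), ([54, 1, 16, 3, 27], [430.78, 197.33]), ([0, 3, 95, 61, 3649], [417.84, 224.44]), ([79, 4, 13, 7, 28], [454.36, 202.89]), ([89, 22, 6, 3, 9], [461.33, 217.89]), ([0, 56, 36, 4, 91], [386.86, 252.16]), ([0, 60, 62, 10, 379], [397.18, 259.6]), ([41, 66, 30, 4, 73], [425.53, 263.18])]
```

View pics/crop.png

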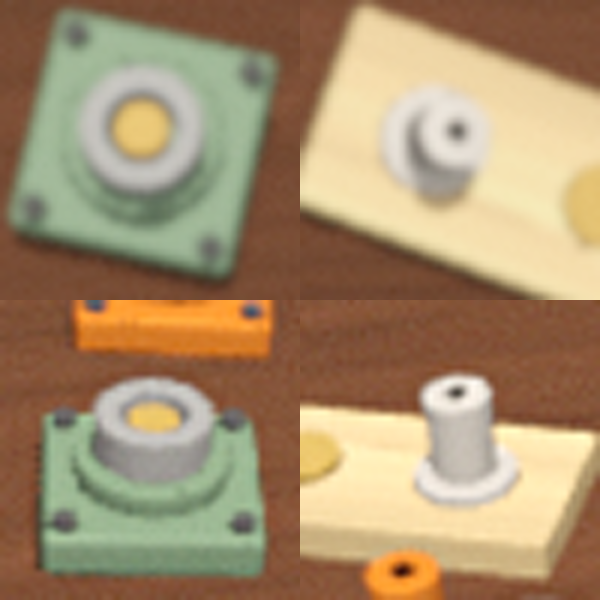

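```bash
python3 - <<'E'
from h import *
import pickle
from scipy.spatial.transform import Rotation as Ro
from plant import arm
d=pickle.load(open("s0.pkl","rb"));t,s=d["top"],d["scene"]
p=lambda n,v:print(n,np.round(v,4))
p("ej top",ray(t,(303.1,190.9),.053));p("ej sc",ray(s,(322.3,199.0),.053));p("ring tri",tri(t,(303.15,190.9),s,(322.2,198.6)))
bt,bs=(405.75,221.25),(222.6,189.9)
p("bl top",ray(t,bt,.066));p("bl sc",ray(s,bs,.066));p("tri",tri(t,bt,s,bs))
g=ray(t,(430.55,233.93),.024);p("gauge",g);p("dist",np.linalg.norm(g[:2]-ray(t,bt,.066)[:2]))
p("orange bl",ray(t,(413,174),.066));p("tin",ray(t,(399,122),.11));p("fin",ray(t,(207,167),.119));p("orange anv",ray(t,(280,258),.057))
o=arm.get_obs();R=Ro.from_euler("xyz",o["tcp_rot"]).as_matrix()
B=(ray(t,bt,.066)+ray(s,bs,.066))/2;B[2]=.2
p("R",R);p("to blank tool",R.T@(B-o["ee_pos"]))
E
```

```text
ej top [0.576  0.0241 0.053 ]
ej sc [0.575  0.0267 0.053 ]
ring tri [0.5759 0.0249 0.0552]
bl top [ 0.4962 -0.2369  0.066 ]
bl sc [ 0.4948 -0.2343  0.066 ]
tri [ 0.4962 -0.2356  0.0672]
gauge [ 0.467  -0.3103  0.024 ]
dist 0.079
orange bl [ 0.6185 -0.2593  0.066 ]
tin [ 0.7427 -0.2178  0.11  ]
fin [0.6238 0.2581 0.119 ]
orange anv [0.4038 0.0814 0.057 ]
R [[ 9.695e-01  2.452e-01 -5.000e-04]
 [ 2.452e-01 -9.695e-01  1.400e-03]
 [-1.000e-04 -1.400e-03 -1.000e+00]]
to blank tool [ 0.4226 -0.2746  0.0529]
```

>>> {"op": "move_arm", "data": {
  "moves": [
    [[0.042,-0.028,0.005,0,0,0,1],[0.085,-0.055,0.01,0,0,0,1],[0.127,-0.083,0.016,0,0,0,1],[0.17,-0.11,0.021,0,0,0,1],[0.212,-0.138,0.027,0,0,0,1],[0.254,-0.165,0.032,0,0,0,1],[0.296,-0.192,0.037,0,0,0,1],[0.338,-0.22,0.042,0,0,0,1],[0.381,-0.247,0.048,0,0,0,1],[0.423,-0.275,0.053,0,0,0,1]]
  ],
  "squeeze": 50
}}

```text
time: 1.35
ee_pos: [0.4967, -0.2343, 0.1999]
tcp_rot: [-3.141, 0.0, 0.248]
wrist_force: [0.4, 0.2, -0.3]
grip_width: 1.0
gripper_force: 0.0
```

>>> {"op": "move_arm", "data": {
  "moves": [
    [[-0.001,0.001,0.025,0,0,0,1],[-0.001,0.001,0.06,0,0,0,1],[-0.001,0.001,0.095,0,0,0,1],[-0.001,0.001,0.12,0,0,0,1],[-0.001,0.001,0.138,0,0,0,1],[-0.001,0.001,0.146,0,0,0,1],[-0.001,0.001,0.149,0,0,0,1],[-0.001,0.001,0.149,0,0,0,1]]
  ]
}}

```text
time: 2.35
ee_pos: [0.4955, -0.2369, 0.0517]
tcp_rot: [3.141, -0.0, 0.248]
wrist_force: [0.1, -0.4, 0.2]
grip_width: 1.0
gripper_force: 0.0
```

```bash
python3 - <<'E'
from plant import arm
import cv2,numpy as np
A=[]
for n,b in(("scene",(180,150,280,240)),("top",(355,180,455,270))):
    i=arm.snapshot(n)["image"][b[1]:b[3],b[0]:b[2],::-1];A.append(cv2.resize(i,None,fx=4,fy=4,interpolation=cv2.INTER_CUBIC))
cv2.imwrite("pics/g1.png",np.hstack(A));o=arm.get_obs();print(o["ee_pos"],o["wrist_force"])
E
```

```text
[ 0.49561789 -0.23705362  0.05198529] [-0.83394385 -0.2304145   0.27580457]
```

View pics/g1.png

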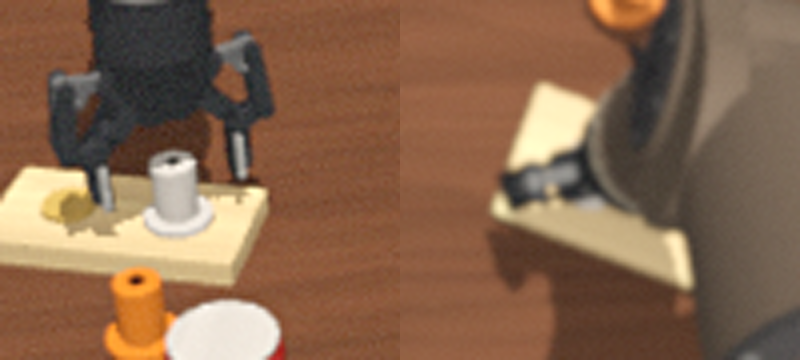

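The crop shows the open fingers straddling the blank, with the head at (172,160) centred between the tips at (102,200) and (240,175). Close now.

>>> {"op": "move_arm", "data": {
  "moves": [
    [[0,-0.001,0,0,0,0,0.7],[0,-0.001,0,0,0,0,0.5],[0,-0.001,0,0,0,0,0.35],[0,-0.001,0,0,0,0,0.2],[0,-0.001,0,0,0,0,0.1],[0,-0.001,0,0,0,0,0.1],[0,-0.001,0,0,0,0,0.1],[0,-0.001,0,0,0,0,0.1]]
  ],
  "squeeze": 60
}}

```text
time: 3.45
ee_pos: [0.4951, -0.2359, 0.0516]
tcp_rot: [3.141, -0.0, 0.248]
wrist_force: [-0.8, 0.6, 5.5]
grip_width: 0.34
gripper_force: 58.9
```

>>> {"op": "move_arm", "data": {
  "moves": [
    [[0,0,-0.01,0,0,0,0.1],[0,0,-0.03,0,0,0,0.1],[0,0,-0.06,0,0,0,0.1],[0,0,-0.09,0,0,0,0.1],[0,0,-0.11,0,0,0,0.1],[0,0,-0.12,0,0,0,0.1],[0,0,-0.12,0,0,0,0.1]]
  ]
}}

```text
time: 4.32
ee_pos: [0.4951, -0.2359, 0.1717]
tcp_rot: [3.141, -0.001, 0.248]
wrist_force: [-0.3, -0.4, -0.8]
grip_width: 0.339
gripper_force: 59.2
```

>>> {"op": "move_arm", "data": {
  "moves": [
    [[0.009,-0.015,0,0,0,0,0.1],[0.028,-0.046,0,0,0,0,0.1],[0.05,-0.082,0,0,0,0,0.1],[0.073,-0.12,0,0,0,0,0.1],[0.095,-0.157,0,0,0,0,0.1],[0.115,-0.19,0,0,0,0,0.1],[0.132,-0.218,0,0,0,0,0.1],[0.1415,-0.2335,0,0,0,0,0.1],[0.1415,-0.2335,0,0,0,0,0.1],[0.1415,-0.2335,0,0,0,0,0.1]]
  ]
}}

```text
time: 5.58
ee_pos: [0.5744, 0.0236, 0.1709]
tcp_rot: [3.141, 0.001, 0.246]
wrist_force: [0.7, -0.1, -1.5]
grip_width: 0.339
gripper_force: 59.3
```

```bash
python3 - <<'E'
from plant import arm
import cv2,numpy as np,pickle
from h import *
s=arm.snapshot("scene");t=arm.snapshot("top");pickle.dump((s,t),open("s1.pkl","wb"))
A=[]
for S,b in((s,(280,140,370,230)),(t,(260,145,350,235))):
    A.append(cv2.resize(S["image"][b[1]:b[3],b[0]:b[2],::-1],None,fx=4.4,fy=4.4,interpolation=cv2.INTER_CUBIC))
cv2.imwrite("pics/g2.png",np.hstack(A));o=arm.get_obs();print(o["ee_pos"],o["tcp_rot"],o["wrist_force"],o["grip_width"],o["time"])
for z in(.12,.134,.14,.182):print(z,proj(s,(.5757,.0249,z)))
E
```

```text
[0.57458967 0.0234092  0.17117506] [3.14082251e+00 6.35018956e-04 2.45469063e-01] [ 0.81313102 -0.14456025 -2.03916811] 0.33898392256525334 5.675
0.12 [322.65289921 178.295228  ]
0.134 [322.85536816 173.72535379]
0.14 [322.9431069  171.74502543]
0.182 [323.57408635 157.50335188]
```

View pics/g2.png

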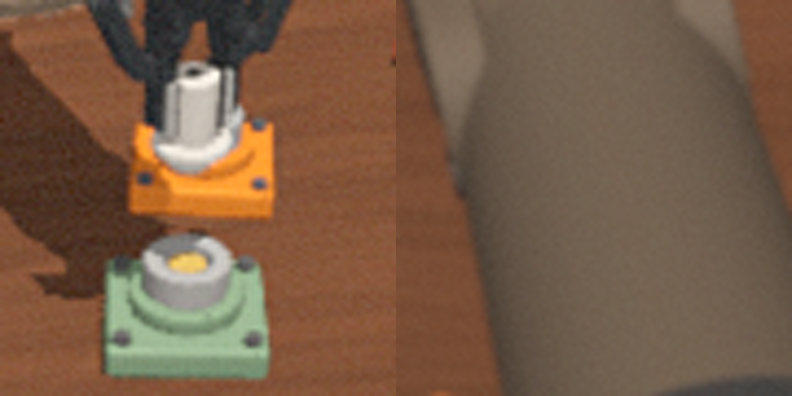

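The left crop shows the gripped blank above and behind the free anvil (hole at (193,71), ring at (187,258)). The flange looks slightly tilted, so I'll zoom in.

```bash
python3 - <<'E'
import cv2,pickle
from h import *
s,t=pickle.load(open("s1.pkl","rb"))
k=14;b=(305,148,345,188);i=cv2.resize(s["image"][b[1]:b[3],b[0]:b[2],::-1],None,fx=k,fy=k,interpolation=cv2.INTER_CUBIC)
i=cv2.convertScaleAbs(i,alpha=.9)
# expected outlines for an upright blank at nominal TCP
th=np.linspace(0,2*np.pi,60)
for z,r in((0,.013),(.014,.024),(.020,.024),(.062,.015)):
    P=np.array([proj(s,(.5748+r*np.cos(a),.0236+r*np.sin(a),.1236+z)) for a in th])
    cv2.polylines(i,[((P-b[:2]+.5)*k).astype(int)],True,(0,0,255),1)
cv2.imwrite("pics/g3.png",i)
E
```

```text
(no output)
```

View pics/g3.png

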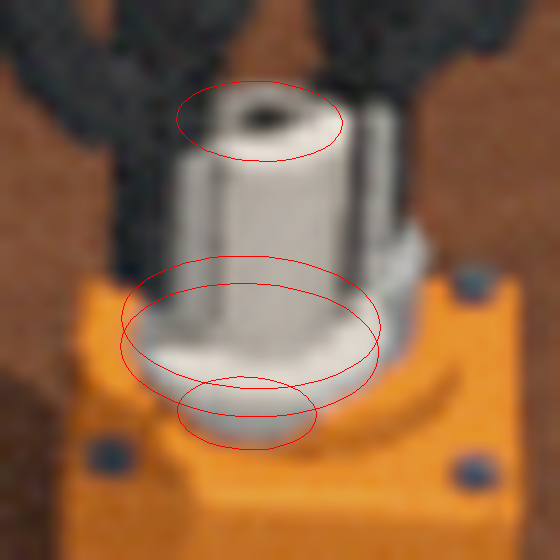

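The zoom shows the blank upright: hole at (265,118), flange centre at about (262,335) and spigot at (250,420) match the outlines expected for an upright blank. The grey patch at (400,270) is the orange anvil's ring behind it. Lower to just above the ring.

>>> {"op": "move_arm", "data": {
  "moves": [
    [[0.001,-0.0013,0.008,0,0,0,0.1],[0.001,-0.0013,0.022,0,0,0,0.1],[0.001,-0.0013,0.038,0,0,0,0.1],[0.001,-0.0013,0.05,0,0,0,0.1],[0.001,-0.0013,0.057,0,0,0,0.1],[0.001,-0.0013,0.06,0,0,0,0.1],[0.001,-0.0013,0.06,0,0,0,0.1],[0.001,-0.0013,0.06,0,0,0,0.1]]
  ],
  "squeeze": 80
}}

```text
time: 6.68
ee_pos: [0.5758, 0.0268, 0.1117]
tcp_rot: [3.141, -0.001, 0.248]
wrist_force: [1.2, 0.7, -0.5]
grip_width: 0.332
gripper_force: 78.8
```

```bash
python3 - <<'E'
from plant import arm
import cv2,numpy as np
from h import *
s=arm.snapshot("scene");o=arm.get_obs();print(o["ee_pos"],o["tcp_rot"],o["wrist_force"],o["grip_width"],o["time"])
k=12;b=(298,165,348,213);i=cv2.resize(s["image"][b[1]:b[3],b[0]:b[2],::-1],None,fx=k,fy=k,interpolation=cv2.INTER_CUBIC)
cv2.imwrite("pics/g4.png",i)
E
```

```text
[0.57584222 0.02675389 0.11175628] [ 3.14140991e+00 -8.24036540e-04  2.47712961e-01] [-0.47074872 -0.02915206 -1.12818066] 0.33271478042115343 6.725
```

View pics/g4.png

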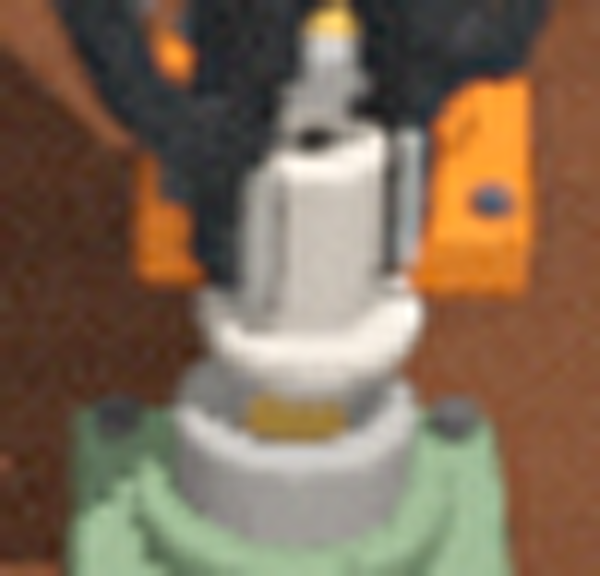

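The picture shows the flange centre at x≈313 and the ring centre at x≈297. After allowing for perspective the blank is about 2 mm too far to +y, which agrees with the TCP reading, so I'll correct that.

>>> {"op": "move_arm", "data": {
  "moves": [
    [[-0.001,0.002,0,0,0,0,0.1],[-0.001,0.002,0,0,0,0,0.1],[-0.001,0.002,0,0,0,0,0.1],[-0.001,0.002,0,0,0,0,0.1]]
  ]
}}

```text
time: 7.22
ee_pos: [0.5751, 0.0246, 0.1113]
tcp_rot: [3.142, -0.0, 0.248]
wrist_force: [-0.3, -0.4, -1.8]
grip_width: 0.336
gripper_force: 78.8
```

```bash
python3 - <<'E'
from plant import arm
import cv2,numpy as np
s=arm.snapshot("scene");o=arm.get_obs();print(o["ee_pos"],o["tcp_rot"],o["wrist_force"],o["grip_width"],o["time"])
k=12;b=(298,165,348,213);i=cv2.resize(s["image"][b[1]:b[3],b[0]:b[2],::-1],None,fx=k,fy=k,interpolation=cv2.INTER_CUBIC)
cv2.imwrite("pics/g5.png",i)
E
```

```text
[0.57506172 0.02457308 0.11130465] [ 3.14156544e+00 -3.60794137e-07  2.47793705e-01] [ 0.47776234  0.70712936 -1.27519258] 0.3316253745281877 7.275
```

View pics/g5.png

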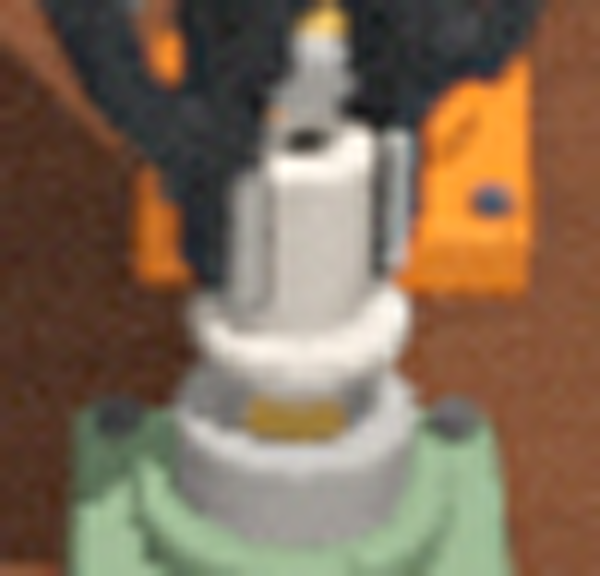

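Now the flange centre (300) and ring centre (297) agree, within the expected perspective shift. Lower onto the ejector.

>>> {"op": "move_arm", "data": {
  "moves": [
    [[0,0,0.002,0,0,0,0.1],[0,0,0.004,0,0,0,0.1],[0,0,0.006,0,0,0,0.1],[0,0,0.008,0,0,0,0.1],[0,0,0.009,0,0,0,0.1],[0,0,0.01,0,0,0,0.1],[0,0,0.011,0,0,0,0.1],[0,0,0.012,0,0,0,0.1],[0,0,0.012,0,0,0,0.1]]
  ]
}}

```text
time: 8.4
ee_pos: [0.5752, 0.0245, 0.0995]
tcp_rot: [3.141, -0.0, 0.248]
wrist_force: [-1.2, -0.0, 3.8]
grip_width: 0.331
gripper_force: 78.9
```

Contact with the ejector at about 5 N, at the expected height. Press on slowly.

>>> {"op": "move_arm", "data": {
  "moves": [
    [[0,0,0.001,0,0,0,0.1],[0,0,0.002,0,0,0,0.1],[0,0,0.003,0,0,0,0.1],[0,0,0.004,0,0,0,0.1],[0,0,0.005,0,0,0,0.1],[0,0,0.006,0,0,0,0.1],[0,0,0.007,0,0,0,0.1],[0,0,0.007,0,0,0,0.1]]
  ]
}}

```text
time: 9.4
ee_pos: [0.5753, 0.0246, 0.0925]
tcp_rot: [3.141, -0.0, 0.248]
wrist_force: [-1.7, -0.1, 7.4]
grip_width: 0.327
gripper_force: 79.3
```

>>> {"op": "move_arm", "data": {
  "moves": [
    [[0,0,0.0005,0,0,0,0.1],[0,0,0.001,0,0,0,0.1],[0,0,0.0015,0,0,0,0.1],[0,0,0.002,0,0,0,0.1],[0,0,0.002,0,0,0,0.1]]
  ]
}}

```text
time: 10.02
ee_pos: [0.5753, 0.0246, 0.0907]
tcp_rot: [3.141, -0.0, 0.248]
wrist_force: [-2.9, -0.9, 8.8]
grip_width: 0.332
gripper_force: 80.0
```

>>> {"op": "move_arm", "data": {
  "moves": [
    [[0,0,0.0005,0,0,0,0.1],[0,0,0.001,0,0,0,0.1],[0,0,0.001,0,0,0,0.1]]
  ]
}}

```text
time: 10.4
ee_pos: [0.5753, 0.0245, 0.0907]
tcp_rot: [3.141, -0.001, 0.248]
wrist_force: [-6.0, -1.9, 19.6]
grip_width: 0.33
gripper_force: 81.1
```

>>> {"op": "move_arm", "data": {
  "moves": [
    [[-0.0003,0,0.0005,0,0,0,0.1],[-0.0003,0,0.0007,0,0,0,0.1],[-0.0003,0,0.0007,0,0,0,0.1],[-0.0003,0,0.0007,0,0,0,0.1],[-0.0003,0,0.0007,0,0,0,0.1]]
  ]
}}

```text
time: 11.02
ee_pos: [0.5753, 0.0246, 0.0906]
tcp_rot: [3.141, -0.002, 0.248]
wrist_force: [-7.2, -0.5, 26.1]
grip_width: 0.33
gripper_force: 81.6
```

```bash
python3 - <<'E'
from plant import arm
import cv2,numpy as np
s=arm.snapshot("scene")
for _ in range(4):
    arm.snapshot("top");o=arm.get_obs();print(o["ee_pos"],o["wrist_force"],o["moment"],o["grip_width"],o["time"])
k=12;b=(298,165,348,213);i=cv2.resize(s["image"][b[1]:b[3],b[0]:b[2],::-1],None,fx=k,fy=k,interpolation=cv2.INTER_CUBIC)
cv2.imwrite("pics/g6.png",i)
E
```

```text
[0.57526466 0.0245496  0.09064771] [-7.71821491 -1.25296938 27.45827244] [-1.09393672e-01  1.71844338e+00 -1.48189452e-03] 0.33169280604796175 11.125
[0.5752254  0.02454628 0.09062731] [-8.98824059 -0.21290507 26.28783341] [-0.17741557  1.71310131 -0.01362545] 0.3315041312824211 11.175
[0.57527279 0.02456506 0.09064869] [-7.84016195 -1.19026855 26.36913981] [-0.18890018  1.69229779  0.00296952] 0.3289275420055976 11.225
[0.57526946 0.02457647 0.09063164] [-7.73177709 -0.9237454  26.84667001] [-0.13873948  1.67275936 -0.040859  ] 0.330197327702148 11.275
```

View pics/g6.png

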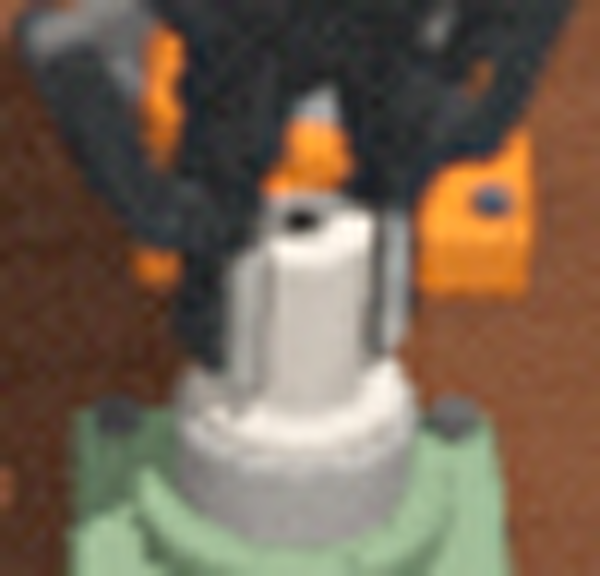

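The picture shows the flange resting flat on the ring all round at (297,430). The height stopped at 0.0906 m, the expected seat, with a steady 26 N push. Hand in.

```bash
python3 -c "
from plant import arm
print(arm.close_job())"
```

```text
the job is handed in; nothing more can be done
None
```

The blank is seated fully home in the free anvil and was handed in at about 11 s while still gripped and held down with a steady push of about 26 N; nothing else was moved on purpose, though I took no final picture of the whole bench.

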